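Lock the light column into its lamp base

TASK

Put the small table lamp together: lift the square light column out of its fitted box, pass its T-foot down through the slot of the brass lock plate in the lamp base, press it down against the spring, turn it a quarter turn clockwise (seen from above) and let it spring up into its notches, so that it stands upright, locked and free of the hand. Feel for the slot gently and never force the foot against the base; leave the ink jar, the goblet and the tape where they are.

Things in the scene. Friction and masses are not known exactly. Their poses are not given: they have to be found in the camera images.
- base: Lamp base: dark cast-iron block 120 x 120 mm, 38 mm high; does not shift. Origin: centre of its underside, z up, x along the slot. In a recess in its top (66 mm square) is a brass lock plate, 52 x 52 mm, level with the top, with a slot in its middle. More than 30 N between column and base, in any direction, spoils the fit.
- base_top (a point): Middle of the base's upper face, 38 mm above the desk, axes as the base's. The lock plate was screwed down by eye: its slot runs along x, but the slot's centre lies up to 6 mm in x and up to 6 mm in y off this point. Slot 29 mm (x) by 12 mm (y), sharp-edged. Plate 8 mm thick, but 5 mm at two notches in its underside, 14 mm wide, running out from the slot along y.
- base_lock (a point): 13 mm below base_top: height of the T-foot's underside when locked. A sprung disc (26 mm wide, 5 mm below the top, 1.2 N/mm) bears on the foot. The T turns under the plate once 16 mm down (13 N of spring); the body meets the plate at 19.5 mm. Blocks let the T turn only clockwise from above and stop it 8 degrees past the quarter turn; let go, it springs up into the notches.
- column_mid (a point): Light column, about 0.25 kg: square post, brass and opal white, 26 x 26 x 110 mm; below it a round neck 8.4 mm thick, 11.5 mm long, then the T-foot: a bar 26 mm long (x), 9 mm wide (y), 8 mm high, lower edges broken 0.8 mm. This point: its centre, 64.75 mm above the foot's underside. z up the column; x along the bar, as the black line on its top. Starts upright in the box.
- column_foot (a point): Centre of the underside of the column's T-foot, axes as the column's.
- fitted_box: Dark blue box with grey foam, 116 x 146 mm, 50 mm high; does not shift. Origin: centre of its underside, z up. In its middle a square well, 28.6 mm wide, floor 8 mm above the desk, where the column stands on its T-foot, faces parallel to the box, 88 mm of it above the box.
- ink_mid (a point): Amber ink jar with a black cap, 38 mm across and 50 mm high, standing loose between box and base; its centre.
- goblet_mid (a point): White ceramic goblet, 76 mm across and 90 mm high, loose; its centre.
- tape_mid (a point): Orange roll of tape lying flat, 70 mm across and 20 mm high, loose; its centre.
There are look-alikes about, which are no part of the job. What is shaped like the part that bears column_mid but pink is not meant.

How it is judged:
By the outcome, as a careful person would: the job done as asked, in the order asked, and still so for the second after the job is handed in, with the robot touching nothing.
It also fails if it takes over 72 s, if anything falls off the work surface, if the arm or the gripper's body presses on something with over 40 N, if the wrist force passes 120 N, or if a joint passes its speed limit or range.

ROBOT

A 7-joint arm with a two-finger parallel gripper is mounted at the origin on the work surface. World frame = base frame: x ahead of the robot, y to its left, z up, the work surface at z = 0. Lengths are in mm, angles in rad, forces in N, time in s.
With the tool pointing down it reaches from about 400 to 875 mm from the base axis. Payload 4.4 kg.
Tool frame: the origin (TCP) lies midway between the tips of the shut fingers; the grasp point (between the pads) lies 19 mm behind it; z points along the fingers, y is the line along which they close (so a half turn about z gives the same grasp; the last joint's range is limited). The gripper opens to 85 mm and grips with 20 to 120 N. Pads are 22 mm wide; open, the fingers measure 114 mm over their backs; the gripper's body (76 mm by 85 mm) begins 54 mm behind the grasp point. The pads swing forward as they close: fully open they stand 13 mm farther back than shut.
Start: joints at [1.139, 0.628, 0.038, 1.517, -0.027, 0.996, -0.02], TCP at [232.531, -606.999, 231.313] pointing down, gripper open.
Joint ranges: [-3.06, 3.06], [-0.37, 2.12], [-1.25, 1.32], [0.18, 2.47], [-1.1, 4.24], [0.23, 1.98], [-2.94, 2.94]. Speed limits (rad/s): [2.57, 2.57, 3.14, 3.14, 3.14, 3.14, 3.14].

INTERFACE

Orientations are given as [roll, pitch, yaw] about the fixed x, y, z axes, in that order (R = Rz(yaw) Ry(pitch) Rx(roll)).
In Python, from cell import read_state, get_image, finish_job gives the robot as it stands.
- The arm moves only by the tool send_rows, never from a script. Its argument "series" is a list of rows, each an object of numbers: "ax", "ay", "az": the turn, a rotation vector about the tool's x, y, z in rad; "dx", "dy", "dz": the shift along the tool's x, y, z in cm; "hand": the closure, from 0 (fully open) to 1 (shut). In form: [{"ax": .., "ay": .., "az": .., "dx": .., "dy": .., "dz": .., "hand": ..}, ...]. A call has 1 to 10 rows; each row is the pose to reach, as a shift and turn from the pose commanded when the call began, along the tool's axes at that moment; what a row does not reach only later rows make up. A row lasts 1/10 s, in which the tool goes at most 50 mm and 8.59 degrees, less where a joint would pass 70% of its speed; a pose out of reach is approached as far as the arm can. A call with a gripper value outside its range is refused whole. The fingers move at their own pace and stop on an object; the grip force is fixed at half the most. Time passes only in rows, so rows that repeat a pose let the fingers close. It gives the time, the measured TCP pose, the force, the opening and the grip force at its end, in the units of the state.
- read_state(): the state, without advancing time (a new reading comes with each control period).
- get_image(name): name is "scene" or "top" or "wrist"; returns a dict with "pixels" (480x640x3 uint8, red, green, blue), "mtx" (3x3 intrinsics, pixels), "k1" (the pictures are not rectified: a ray, as slopes to the right and down, at radius r is drawn at 1 + k1 r^2 times it, then the intrinsics apply), "R" (3x3) and "t" (3): a world point X has camera coordinates R X + t. Camera axes: x right, y down, z forward; pixel columns grow to the right and rows downward; lengths in mm; the calibration is good to about 2 mm. A picture is of the moment at which its call begins. There is no depth.
- finish_job(): hands the job in; it is judged then, once.
The state is a dict: "clock": time; "qpos": joint angles; "qd": joint speeds; "tau": joint torques, N m; "eef_pos": TCP position; "tool_rot": TCP orientation; "force": force on the tool from outside, world axes, zero at the start; "torque": the same for the moment, N m; "width": finger opening in mm; "gripper_force": force on a finger pad.
Only numpy, scipy, OpenCV 4.12 (cv2) and the standard library are available. Lean on these libraries where they do the work, as an engineer would, in place of code of your own. Each camera call takes 0.05 s, during which the arm holds its last target. There are 200 camera calls.

## Working session

There is one attempt and no reset: what is moved stays moved. The work goes in short steps, Python scripts to look and compute and a tool call to move; the robot and the scene stay as the last step left them, time stands still between calls to the robot, and variables do not carry over. Pictures are saved under pics/ and viewed, at most 10 in all, crops included, and the job is handed in when it is done.

Besides the shell and the picture viewer there is one more tool, called after ">>>" as name([rows], argument=value, ...), one row to a line, values as JSON. send_rows: Moves the arm, as the interface text tells. Its arguments: {"type":"object","properties":{"series":{"type":"array","items":{"type":"object","properties":{"ax":{"type":"number"},"ay":{"type":"number"},"az":{"type":"number"},"dx":{"type":"number"},"dy":{"type":"number"},"dz":{"type":"number"},"hand":{"type":"number"}}}}},"required":["series"]}

```bash
mkdir -p pics; cat > h.py <<'E'
import numpy as np, cv2
from cell import read_state,get_image
def ray(im,u,v):
    K=np.array(im["mtx"]);R=np.array(im["R"]);t=np.array(im["t"]).ravel()
    d=np.array([(u-K[0,2])/K[0,0],(v-K[1,2])/K[1,1]]);s=d.copy()
    for _ in range(20): s=d/(1+im["k1"]*(s@s))
    return -R.T@t, R.T@np.array([s[0],s[1],1])
def onz(im,u,v,z):
    c,r=ray(im,u,v); return c+r*(z-c[2])/r[2]
def proj(im,X):
    K=np.array(im["mtx"]);p=np.array(im["R"])@np.array(X,float)+np.array(im["t"]).ravel()
    s=p[:2]/p[2]; s=s*(1+im["k1"]*(s@s)); return K[:2,:2]@s+K[:2,2]
def save(im,name,crop=None,k=1):
    p=np.array(im["pixels"])[:,:,::-1]
    if crop: p=p[crop[1]:crop[3],crop[0]:crop[2]]
    if k!=1:p=cv2.resize(p,None,fx=k,fy=k,interpolation=cv2.INTER_CUBIC)
    cv2.imwrite("pics/"+name,p)
E
python3 - <<'E'
from h import *
import pickle
s=read_state();print(s)
for n in("scene","top"):
    im=get_image(n);save(im,n+"0.png");pickle.dump(im,open(n+".pkl","wb"));print(n,im["k1"],-np.array(im["R"]).T@np.array(im["t"]).ravel(),np.array(im["R"]).round(2).tolist())
E
```

```text
{'clock': 0.0, 'qpos': array([ 1.1391992 ,  0.62932525,  0.03840715,  1.51835728, -0.02699174,
        0.99632562, -0.01997447]), 'qd': array([-1.27873025e-03,  1.63127690e-05, -2.01421638e-03,  1.04130678e-03,
       -5.91384027e-04,  1.02622484e-03,  2.12156282e-03]), 'tau': array([-5.59066175e-04, -5.63427043e+01,  1.22558691e+00, -1.93455309e+01,
        1.08634197e-02,  1.06079289e-02, -2.38655576e-05]), 'eef_pos': array([ 232.32065627, -606.39278046,  230.40542615]), 'tool_rot': array([-3.13969407e+00,  1.03908955e-05,  3.65855561e-01]), 'force': array([ 0.24577158, -0.75455321, -0.31804863]), 'torque': array([ 0.00568106, -0.02672871, -0.0447989 ]), 'gripper_force': 0.0, 'width': 85.00765933261513}
scene -0.027534700774163066 [1240.01417857  -18.22725928  787.70693322] [[-0.03, 1.0, 0.02], [0.76, 0.04, -0.65], [-0.65, -0.01, -0.76]]
top 0.008734018557089815 [ 508.8087683   -40.64123176 1121.13719981] [[0.01, -1.0, -0.0], [-1.0, -0.01, -0.1], [0.1, 0.0, -1.0]]
```

```bash
ls
```

```text
h.py
pics
scene.pkl
top.pkl
```

View pics/scene0.png

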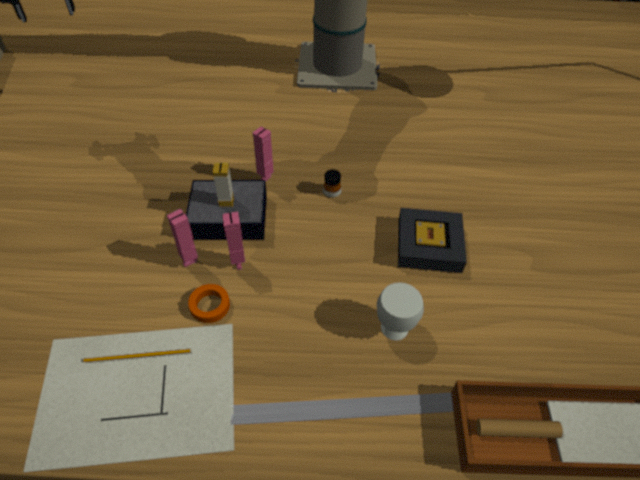

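View pics/top0.png

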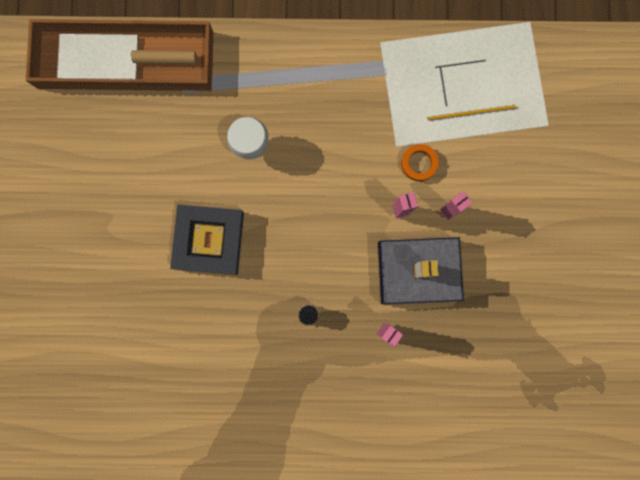

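The light column (brass and white, in the box) is at scene (223,185) and top (428,268). The possible mix-ups are three pink posts at scene (263,153), (182,238), (234,240), which are top (390,334), (406,205), (457,205). I choose the brass/white one. The base is at top (207,240) with its slot at (208,240).

```bash
cat > m.py <<'E'
from h import *
import pickle
im=pickle.load(open("top.pkl","rb"));sc=pickle.load(open("scene.pkl","rb"))
def comps(im,lo,hi,amin=40):
    hsv=cv2.cvtColor(np.array(im["pixels"]),cv2.COLOR_RGB2HSV)
    m=cv2.inRange(hsv,np.array(lo),np.array(hi));m=cv2.morphologyEx(m,cv2.MORPH_CLOSE,np.ones((3,3)))
    n,l,st,c=cv2.connectedComponentsWithStats(m)
    out=[]
    for i in range(1,n):
        if st[i,4]>=amin:
            pts=np.argwhere(l==i)[:,::-1].astype(np.float32)
            out.append((st[i].tolist(),c[i].round(1).tolist(),cv2.minAreaRect(pts),pts))
    return out
E
python3 - <<'E'
from m import *
def show(n,im,lo,hi,z,amin=40,roi=None):
    for st,c,r,p in comps(im,lo,hi,amin):
        if roi and not(roi[0]<c[0]<roi[2] and roi[1]<c[1]<roi[3]):continue
        w=np.array([onz(im,*q,z)[:2] for q in cv2.boxPoints(r)])
        print(n,st,c,"centre",w.mean(0).round(1),"corners",w.round().tolist())
show("topyel",im,(18,150,120),(32,255,255),38,40,(150,190,480,310))
show("scyel",sc,(18,150,120),(32,255,255),138,30,(180,140,480,260))
show("topdark base",im,(0,0,0),(180,110,75),38,1500,(150,190,260,290))
show("pink",im,(150,60,60),(178,255,255),110,40)
show("orange tape",im,(4,200,120),(13,255,255),20,300)
save(im,"c_top.png",(380,170,490,350),1)
a=cv2.resize(np.array(im["pixels"])[230:310,370:480,::-1],None,fx=5,fy=5);b=cv2.resize(np.array(sc["pixels"])[110:280,160:280,::-1],None,fx=2.35,fy=2.35)[:400]
cv2.imwrite("pics/crop1.png",np.hstack([cv2.resize(a,(500,364)),cv2.resize(b,(257,364))]))
E
```

```text
topyel [192, 224, 31, 31, 654] [207.4, 239.2] centre [606.5 180.1] corners [[582.0, 208.0], [635.0, 205.0], [631.0, 152.0], [578.0, 155.0]]
topyel [422, 261, 16, 16, 232] [429.4, 268.4] centre [ 557.7 -227.3] corners [[571.0, -214.0], [572.0, -241.0], [544.0, -241.0], [544.0, -214.0]]
scyel [212, 157, 7, 16, 58] [215.5, 165.6] centre [ 548.3 -219.1] corners [[530.0, -229.0], [527.0, -220.0], [567.0, -209.0], [570.0, -218.0]]
scyel [222, 159, 7, 14, 66] [224.8, 166.3] centre [ 550.9 -201.7] corners [[568.0, -204.0], [534.0, -210.0], [534.0, -199.0], [568.0, -194.0]]
scyel [417, 223, 27, 21, 404] [430.0, 233.0] centre [691.8 153.4] corners [[672.0, 134.0], [669.0, 177.0], [712.0, 172.0], [714.0, 130.0]]
topdark base [172, 205, 72, 70, 3349] [207.4, 239.5] centre [606.4 180.3] corners [[552.0, 245.0], [670.0, 239.0], [661.0, 115.0], [542.0, 122.0]]
pink [393, 193, 24, 25, 404] [404.4, 204.7] centre [ 663.3 -172.4] corners [[673.0, -147.0], [687.0, -186.0], [653.0, -197.0], [640.0, -159.0]]
pink [441, 192, 31, 26, 423] [455.8, 205.3] centre [ 661.8 -259.4] corners [[655.0, -230.0], [690.0, -273.0], [669.0, -289.0], [634.0, -246.0]]
pink [377, 324, 26, 23, 336] [389.6, 334.2] centre [ 443.  -146.8] corners [[442.0, -124.0], [464.0, -138.0], [444.0, -170.0], [422.0, -155.0]]
```

View pics/crop1.png

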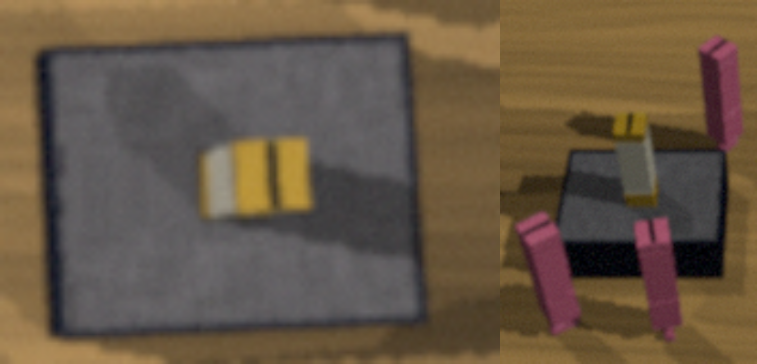

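The crop shows the brass-topped column standing in the grey foam. Its black line runs up the image (world x), and the pink posts stand outside the box.

```bash
python3 - <<'E'
from m import *
def tri(a,b):
    c1,r1=ray(im,*a);c2,r2=ray(sc,*b);A=np.c_[r1,-r2];k=np.linalg.lstsq(A,c2-c1,rcond=None)[0]
    p,q=c1+k[0]*r1,c2+k[1]*r2;return ((p+q)/2).round(1),np.linalg.norm(p-q).round(1)
print("coltop tri",tri((429.7,268.4),(220.5,165.5)))
for q in [(422,261),(422,276),(438,261),(438,276)]:print(onz(im,*q,137.5).round(1))
print("col top",onz(im,429.7,268.4,137.5).round(1))
print("base plate tri",tri((207.4,239.2),(430.5,233)))
cen=onz(im,207.4,239.5,38);print("base",cen.round(1))
g=np.array(im["pixels"]).astype(int)
# box corners from crop: (42,50),(407,37),(425,320),(57,333) scale 500/110
bx=[onz(im,370+x/4.545,230+y/4.545,50)[:2].round(1).tolist() for x,y in((42,50),(407,37),(425,320),(57,333))];print("box",bx,np.mean(bx,0))
for n,q in dict(p1=(187,262),p2=(238,265),p3=(267,177)).items():print(n,onz(sc,*q,0).round(0))
print("ink",onz(im,308,315,50).round(0),"goblet",onz(im,247,137,90).round(0),"tape",onz(im,421,162,20).round(0))
for n,st in(("scene",sc),):print(proj(sc,[542,-222,137]))
E
```

```text
coltop tri (array([ 553.2, -209.7,  139.6]), np.float64(0.8))
[ 565.5 -197.8  137.5]
[ 540.6 -197.7  137.5]
[ 565.8 -224.3  137.5]
[ 541.  -224.1  137.5]
col top [ 553.4 -210.5  137.5]
base plate tri (array([606.7, 180.7,  36.7]), np.float64(0.7))
base [606. 180.  38.]
box [[605.9, -134.4], [612.8, -279.9], [500.6, -285.9], [493.7, -140.7]] [ 553.25  -210.225]
p1 [ 669. -272.    0.]
p2 [ 671. -176.    0.]
p3 [ 436. -145.   -0.]
ink [471.  -7.  50.] goblet [785. 105.  90.] tape [ 759. -215.   20.]
[214.67467232 162.08747868]
```

```bash
cat >> h.py <<'E'
from scipy.spatial.transform import Rotation as Ro
def mv(p0,yaw0,p1,yaw1):
    "commanded (tool down, yaw0) -> target, in tool axes cm and rad"
    R=(Ro.from_euler('z',yaw0)*Ro.from_euler('x',np.pi)).as_matrix()
    d=R.T@(np.array(p1,float)-np.array(p0))/10
    return dict(dx=d[0].round(2),dy=d[1].round(2),dz=d[2].round(2),az=round(-(yaw1-yaw0),3))
E
python3 -c "
from h import *
print(mv([232.5,-607,231.3],.366,[553.3,-210.3,200],1.621))"
```

```text
{'dx': np.float64(44.15), 'dy': np.float64(-25.56), 'dz': np.float64(3.13), 'az': -1.255}
```

>>> send_rows([
  {"dx": 44.15,"dy": -25.56,"dz": 3.13,"az": -1.255,"hand": 0.3},
  {"dx": 44.15,"dy": -25.56,"dz": 3.13,"az": -1.255,"hand": 0.3},
  {"dx": 44.15,"dy": -25.56,"dz": 3.13,"az": -1.255,"hand": 0.3},
  {"dx": 44.15,"dy": -25.56,"dz": 3.13,"az": -1.255,"hand": 0.3},
  {"dx": 44.15,"dy": -25.56,"dz": 3.13,"az": -1.255,"hand": 0.3},
  {"dx": 44.15,"dy": -25.56,"dz": 3.13,"az": -1.255,"hand": 0.3},
  {"dx": 44.15,"dy": -25.56,"dz": 3.13,"az": -1.255,"hand": 0.3},
  {"dx": 44.15,"dy": -25.56,"dz": 3.13,"az": -1.255,"hand": 0.3},
  {"dx": 44.15,"dy": -25.56,"dz": 3.13,"az": -1.255,"hand": 0.3},
  {"dx": 44.15,"dy": -25.56,"dz": 3.13,"az": -1.255,"hand": 0.3},
])

```text
invalid input at $.series[0]: expected keys ax, ay, az, dx, dy, dz, hand
```

>>> send_rows([
  {"ax": 0,"ay": 0,"az": -1.255,"dx": 44.15,"dy": -25.56,"dz": 3.13,"hand": 0.3},
  {"ax": 0,"ay": 0,"az": -1.255,"dx": 44.15,"dy": -25.56,"dz": 3.13,"hand": 0.3},
  {"ax": 0,"ay": 0,"az": -1.255,"dx": 44.15,"dy": -25.56,"dz": 3.13,"hand": 0.3},
  {"ax": 0,"ay": 0,"az": -1.255,"dx": 44.15,"dy": -25.56,"dz": 3.13,"hand": 0.3},
  {"ax": 0,"ay": 0,"az": -1.255,"dx": 44.15,"dy": -25.56,"dz": 3.13,"hand": 0.3},
  {"ax": 0,"ay": 0,"az": -1.255,"dx": 44.15,"dy": -25.56,"dz": 3.13,"hand": 0.3},
  {"ax": 0,"ay": 0,"az": -1.255,"dx": 44.15,"dy": -25.56,"dz": 3.13,"hand": 0.3},
  {"ax": 0,"ay": 0,"az": -1.255,"dx": 44.15,"dy": -25.56,"dz": 3.13,"hand": 0.3},
  {"ax": 0,"ay": 0,"az": -1.255,"dx": 44.15,"dy": -25.56,"dz": 3.13,"hand": 0.3},
  {"ax": 0,"ay": 0,"az": -1.255,"dx": 44.15,"dy": -25.56,"dz": 3.13,"hand": 0.3},
])

```text
clock: 1.1
eef_pos: [547.1, -217.5, 200.3]
tool_rot: [-3.141, -0.0, 1.622]
force: [1.1, -0.3, 0.4]
width: 59.9
gripper_force: 0.0
```

```bash
python3 - <<'E'
from h import *
import pickle
im=get_image("wrist");s=read_state();print(s["eef_pos"],s["tool_rot"],s["qpos"].round(2))
pickle.dump(im,open("w1.pkl","wb"));save(im,"w1.png")
print(proj(im,[553.3,-210.3,137.5]))
E
```

```text
[ 553.93057171 -206.30730408  200.35612551] [ 3.13500497 -0.00769055  1.6328382 ] [ 0.52  0.59 -0.32  1.72  0.22  0.86  0.17]
[328.27407019 250.64130537]
```

View pics/w1.png

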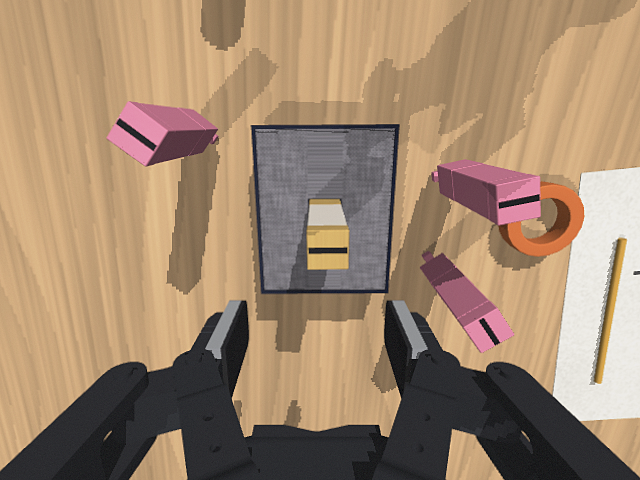

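The wrist view shows the column's brass top at (328,250), exactly where predicted, with its line parallel to the closing direction. The fingers straddle it.

>>> send_rows([
  {"ax": 0,"ay": 0,"az": 0,"dx": 0,"dy": 0,"dz": 0,"hand": 0.3},
  {"ax": 0,"ay": 0,"az": 0,"dx": 0,"dy": 0,"dz": 0,"hand": 0.3},
  {"ax": 0,"ay": 0,"az": 0,"dx": 0,"dy": 0,"dz": 0,"hand": 0.3},
])

```text
clock: 1.45
eef_pos: [545.3, -220.8, 200.5]
tool_rot: [-3.14, 0.001, 1.618]
force: [0.6, -1.0, -0.3]
width: 59.1
gripper_force: 0.0
```

```bash
python3 - <<'E'
from m import *
w=pickle.load(open("w1.pkl","rb"))
p=cv2.cvtColor(np.array(w["pixels"]),cv2.COLOR_RGB2HSV)[222:275,295:360]
m=cv2.inRange(p,np.array((15,70,100)),np.array((35,255,255)));m=cv2.morphologyEx(m,cv2.MORPH_CLOSE,np.ones((9,9)))
r=cv2.minAreaRect(np.argwhere(m>0)[:,::-1].astype(np.float32)+[295,222]);
print(r);q=np.array([onz(w,*c,137.5)[:2] for c in cv2.boxPoints(np.array(r,dtype=object) if 0 else r)]);print(q.round(1),q.mean(0))
s=read_state();print(s["eef_pos"],s["tool_rot"])
E
```

```text
Traceback (most recent call last):
cv2.error: OpenCV(4.12.0) /io/opencv/modules/imgproc/src/convhull.cpp:143: error: (-215:Assertion failed) total >= 0 && (depth == CV_32F || depth == CV_32S) in function 'convexHull'
```

```bash
python3 - <<'E'
from m import *
w=pickle.load(open("w1.pkl","rb"))
p=cv2.cvtColor(np.array(w["pixels"]),cv2.COLOR_RGB2HSV)[229:275,295:360]
m=cv2.inRange(p,np.array((15,70,100)),np.array((35,255,255)));m=cv2.morphologyEx(m,cv2.MORPH_CLOSE,np.ones((9,9)))
r=cv2.minAreaRect((np.argwhere(m>0)[:,::-1]+[295,229]).astype(np.float32));
q=np.array([onz(w,*c,137.5)[:2] for c in cv2.boxPoints(r)]);print(r,q.round(1),q.mean(0))
s=read_state();print(s["eef_pos"],s["tool_rot"])
print(mv(s["eef_pos"],1.619,[553.5,-210.3,160],1.621))
print(mv(s["eef_pos"],1.619,[553.5,-210.3,83],1.621))
E
```

```text
((327.5, 249.0), (40.0, 43.0), 90.0) [[ 539.  -197.1]
 [ 565.  -195.8]
 [ 567.  -221.8]
 [ 540.1 -223.2]] [ 552.76843441 -209.49513758]
[ 545.26031093 -220.82184033  200.47382262] [-3.14036846e+00  8.69980067e-04  1.61814899e+00]
{'dx': np.float64(1.01), 'dy': np.float64(0.87), 'dz': np.float64(4.05), 'az': -0.002}
{'dx': np.float64(1.01), 'dy': np.float64(0.87), 'dz': np.float64(11.75), 'az': -0.002}
```

>>> send_rows([
  {"ax": 0,"ay": 0,"az": 0,"dx": 1.0,"dy": 0.85,"dz": 0.5,"hand": 0.3},
  {"ax": 0,"ay": 0,"az": 0,"dx": 1.0,"dy": 0.85,"dz": 2,"hand": 0.3},
  {"ax": 0,"ay": 0,"az": 0,"dx": 1.0,"dy": 0.85,"dz": 4,"hand": 0.3},
  {"ax": 0,"ay": 0,"az": 0,"dx": 1.0,"dy": 0.85,"dz": 6,"hand": 0.3},
  {"ax": 0,"ay": 0,"az": 0,"dx": 1.0,"dy": 0.85,"dz": 8,"hand": 0.3},
  {"ax": 0,"ay": 0,"az": 0,"dx": 1.0,"dy": 0.85,"dz": 9.8,"hand": 0.3},
  {"ax": 0,"ay": 0,"az": 0,"dx": 1.0,"dy": 0.85,"dz": 11,"hand": 0.3},
  {"ax": 0,"ay": 0,"az": 0,"dx": 1.0,"dy": 0.85,"dz": 11.7,"hand": 0.3},
  {"ax": 0,"ay": 0,"az": 0,"dx": 1.0,"dy": 0.85,"dz": 11.7,"hand": 0.3},
  {"ax": 0,"ay": 0,"az": 0,"dx": 1.0,"dy": 0.85,"dz": 11.7,"hand": 0.3},
])

```text
clock: 2.45
eef_pos: [554.9, -208.8, 84.2]
tool_rot: [3.141, 0.0, 1.62]
force: [-0.2, 0.4, -0.1]
width: 59.8
gripper_force: 0.0
```

>>> send_rows([
  {"ax": 0,"ay": 0,"az": 0,"dx": 0,"dy": 0,"dz": 0,"hand": 0.3},
  {"ax": 0,"ay": 0,"az": 0,"dx": 0,"dy": 0,"dz": 0,"hand": 0.3},
])

```text
clock: 2.65
eef_pos: [554.9, -208.8, 84.5]
tool_rot: [3.14, 0.001, 1.621]
force: [0.7, 0.6, 0.6]
width: 59.6
gripper_force: 0.0
```

```bash
python3 -c "
from h import *
s=read_state();print(s)"
```

```text
{'clock': 2.65, 'qpos': array([ 0.46801494,  0.7481377 , -0.24831127,  1.79937837,  0.28863724,
        0.6280395 ,  0.0986043 ]), 'qd': array([0.00075366, 0.00260794, 0.00233689, 0.00342212, 0.00130637,
       0.00045599, 0.00036474]), 'tau': array([-8.31318903e-03, -5.53352380e+01, -2.97233529e+00, -1.30327535e+01,
        7.49956904e-03, -4.14138529e-03, -1.65034571e-04]), 'eef_pos': array([ 554.94313407, -208.76716569,   84.49653724]), 'tool_rot': array([3.14021548e+00, 5.39648351e-04, 1.62067514e+00]), 'force': array([0.71864449, 0.62565361, 0.60421365]), 'torque': array([-0.02236379,  0.03964359,  0.04734408]), 'gripper_force': 0.0, 'width': 59.588333815887026}
```

>>> send_rows([
  {"ax": 0,"ay": 0,"az": 0,"dx": -0.13,"dy": -0.17,"dz": 0.1,"hand": 0.3},
  {"ax": 0,"ay": 0,"az": 0,"dx": -0.13,"dy": -0.17,"dz": 0.1,"hand": 0.5},
  {"ax": 0,"ay": 0,"az": 0,"dx": -0.13,"dy": -0.17,"dz": 0.1,"hand": 0.6},
  {"ax": 0,"ay": 0,"az": 0,"dx": -0.13,"dy": -0.17,"dz": 0.1,"hand": 1},
  {"ax": 0,"ay": 0,"az": 0,"dx": -0.13,"dy": -0.17,"dz": 0.1,"hand": 1},
  {"ax": 0,"ay": 0,"az": 0,"dx": -0.13,"dy": -0.17,"dz": 0.1,"hand": 1},
  {"ax": 0,"ay": 0,"az": 0,"dx": -0.13,"dy": -0.17,"dz": 0.1,"hand": 1},
  {"ax": 0,"ay": 0,"az": 0,"dx": -0.13,"dy": -0.17,"dz": 0.1,"hand": 1},
  {"ax": 0,"ay": 0,"az": 0,"dx": -0.13,"dy": -0.17,"dz": 0.1,"hand": 1},
])

```text
clock: 3.55
eef_pos: [553.1, -210.1, 82.9]
tool_rot: [3.141, 0.0, 1.621]
force: [-0.0, 0.4, 2.4]
width: 25.3
gripper_force: 58.9
```

>>> send_rows([
  {"ax": 0,"ay": 0,"az": 0,"dx": 0,"dy": 0,"dz": -1,"hand": 1},
  {"ax": 0,"ay": 0,"az": 0,"dx": 0,"dy": 0,"dz": -2.5,"hand": 1},
  {"ax": 0,"ay": 0,"az": 0,"dx": 0,"dy": 0,"dz": -4,"hand": 1},
  {"ax": 0,"ay": 0,"az": 0,"dx": 0,"dy": 0,"dz": -6,"hand": 1},
  {"ax": 0,"ay": 0,"az": 0,"dx": 0,"dy": 0,"dz": -8,"hand": 1},
  {"ax": 0,"ay": 0,"az": 0,"dx": 0,"dy": 0,"dz": -10,"hand": 1},
  {"ax": 0,"ay": 0,"az": 0,"dx": 0,"dy": 0,"dz": -11,"hand": 1},
  {"ax": 0,"ay": 0,"az": 0,"dx": 0,"dy": 0,"dz": -11,"hand": 1},
])

```text
clock: 4.35
eef_pos: [553.2, -210.2, 194.0]
tool_rot: [3.14, 0.001, 1.621]
force: [0.6, 0.2, -3.3]
width: 25.2
gripper_force: 60.1
```

```bash
python3 - <<'E'
from h import *
s=read_state();print({k:np.round(s[k],2) for k in("clock","eef_pos","tool_rot","force","width")})
w=pickle=None
import pickle;w=pickle.load(open("w1.pkl","rb"))
c=-np.array(w["R"]).T@np.array(w["t"]).ravel();print("cam",c,"axis",np.array(w["R"])[2])
yaw=np.pi/2+np.deg2rad(-3.7);print(mv(s["eef_pos"],1.621,[602,100,190],yaw))
E
```

```text
{'clock': np.float64(4.35), 'eef_pos': array([ 553.2 , -210.15,  193.95]), 'tool_rot': array([3.14, 0.  , 1.62]), 'force': array([ 0.61,  0.17, -3.27]), 'width': np.float64(25.21)}
cam [ 542.34631611 -136.81324234  344.16064337] axis [ 0.0143556  -0.31343267 -0.94950191]
{'dx': np.float64(30.73), 'dy': np.float64(6.43), 'dz': np.float64(0.4), 'az': np.float64(0.115)}
```

>>> send_rows([
  {"ax": 0,"ay": 0,"az": 0.01,"dx": 3,"dy": 0.6,"dz": 0,"hand": 1},
  {"ax": 0,"ay": 0,"az": 0.03,"dx": 7,"dy": 1.5,"dz": 0,"hand": 1},
  {"ax": 0,"ay": 0,"az": 0.05,"dx": 11,"dy": 2.3,"dz": 0,"hand": 1},
  {"ax": 0,"ay": 0,"az": 0.07,"dx": 15,"dy": 3.1,"dz": 0,"hand": 1},
  {"ax": 0,"ay": 0,"az": 0.09,"dx": 19,"dy": 4.0,"dz": 0,"hand": 1},
  {"ax": 0,"ay": 0,"az": 0.1,"dx": 23,"dy": 4.8,"dz": 0,"hand": 1},
  {"ax": 0,"ay": 0,"az": 0.115,"dx": 27,"dy": 5.7,"dz": 0,"hand": 1},
  {"ax": 0,"ay": 0,"az": 0.115,"dx": 29.5,"dy": 6.2,"dz": 0,"hand": 1},
  {"ax": 0,"ay": 0,"az": 0.115,"dx": 31,"dy": 6.43,"dz": 0.4,"hand": 1},
  {"ax": 0,"ay": 0,"az": 0.115,"dx": 31,"dy": 6.43,"dz": 0.4,"hand": 1},
])

```text
clock: 5.35
eef_pos: [600.2, 105.3, 187.0]
tool_rot: [-3.139, -0.001, 1.51]
force: [-0.2, -1.1, -2.6]
width: 25.4
gripper_force: 59.9
```

>>> send_rows([
  {"ax": 0,"ay": 0,"az": 0,"dx": 0,"dy": 0,"dz": 0,"hand": 1},
  {"ax": 0,"ay": 0,"az": 0,"dx": 0,"dy": 0,"dz": 0,"hand": 1},
  {"ax": 0,"ay": 0,"az": 0,"dx": 0,"dy": 0,"dz": 0,"hand": 1},
])

```text
clock: 5.65
eef_pos: [601.6, 100.5, 188.6]
tool_rot: [-3.141, 0.001, 1.503]
force: [-0.0, -1.1, -2.9]
width: 25.6
gripper_force: 60.0
```

```bash
python3 - <<'E'
from h import *
import pickle
im=get_image("wrist");s=read_state();print({k:np.round(s[k],3) for k in("clock","eef_pos","tool_rot","force","qpos")})
pickle.dump(im,open("w2.pkl","wb"));save(im,"w2.png")
E
```

```text
{'clock': np.float64(5.7), 'eef_pos': array([601.627, 100.952, 188.8  ]), 'tool_rot': array([3.141e+00, 1.000e-03, 1.503e+00]), 'force': array([-0.123,  0.024, -3.078]), 'qpos': array([-0.055,  0.627, -0.255,  1.674,  0.196,  0.865, -0.458])}
```

View pics/w2.png

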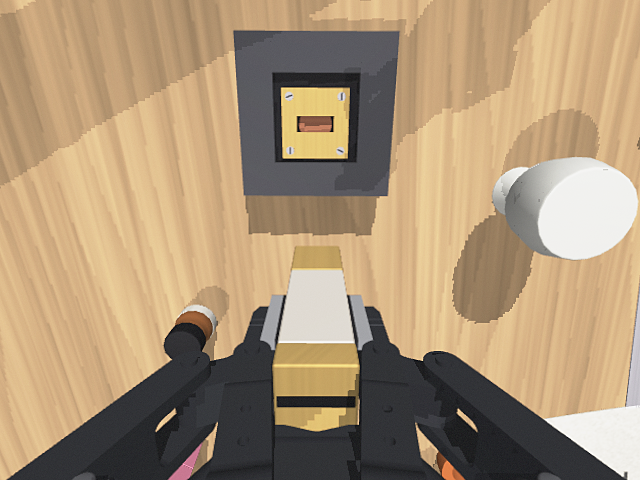

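The base's plate is centred near (315,124), and the slot at about (297–333,117–131) lies parallel to the image rows. The column hangs upright in the grip. Next I measure the slot's edges.

```bash
python3 - <<'E'
from m import *
w=pickle.load(open("w2.pkl","rb"));P=np.array(w["pixels"])
h=cv2.cvtColor(P,cv2.COLOR_RGB2HSV)
sub=h[105:143,286:345]
m=cv2.inRange(sub,np.array((18,60,150)),np.array((35,255,255)))==0
n,l,st,c=cv2.connectedComponentsWithStats(m.astype(np.uint8));print(st,c)
i=1+np.argmax(st[1:,4]);x,y,a,b=st[i,:4];x+=286;y+=105
cor=[(x-.5,y-.5),(x+a-.5,y-.5),(x+a-.5,y+b-.5),(x-.5,y+b-.5)]
q=np.array([onz(w,*k,38)[:2] for k in cor]);print("slot",q.round(1),q.mean(0))
def rect(mask,off,z,name):
    p=(np.argwhere(mask)[:,::-1]+off).astype(np.float32);r=cv2.minAreaRect(p);q=np.array([onz(w,*k,z)[:2] for k in cv2.boxPoints(r)])
    d=q[1]-q[0];print(name,r,q.round(1).tolist(),q.mean(0).round(1),np.rad2deg(np.arctan2(d[1],d[0])).round(2),[np.linalg.norm(q[k]-q[k-1]).round(1) for k in range(2)])
hp=h[75:170,265:370];rect(cv2.inRange(hp,np.array((18,60,150)),np.array((35,255,255)))>0,[265,75],38,"plate")
# base outer corners read at (234,31),(399,31),(388,195),(244,195)
q=np.array([onz(w,*k,38)[:2] for k in((234,31),(399,31),(388,195),(244,195))]);print("base?",q.round(1).tolist(),q.mean(0))
print("slot axis",np.rad2deg(np.arctan2(*(q[1]-q[0])[::-1])),np.rad2deg(np.arctan2(*(q[2]-q[3])[::-1])))
for r in range(112,137): print("".join("#" if v else "." for v in m[r-105]))
# column foot yaw: column top face corners
ph=h[330:425,260:370]
E
```

```text
[[   0    0   59   38 1650]
 [  11   11   37   16  592]] [[29.  18.5]
 [29.  18.5]]
slot [[591.2 188.2]
 [620.  186.3]
 [619.4 174.4]
 [590.2 176.4]] [605.20174809 181.34941794]
plate ((315.0, 122.5), (71.0, 68.0), 90.0) [[581.2, 209.2], [632.8, 205.7], [630.8, 153.2], [576.0, 157.0]] [605.2 181.3] -3.9 [np.float64(52.5), np.float64(51.7)]
base? [[551.1, 248.2], [670.2, 240.1], [662.1, 120.8], [542.1, 129.0]] [606.37111661 184.52860762]
slot axis -3.918031831404509 -3.8867098800026714
...........................................................
...........................................................
...........................................................
...........................................................
...........#####################################...........
...........#####################################...........
...........#####################################...........
...........#####################################...........
...........#####################################...........
...........#####################################...........
..........
[... 189 characters left out ...]
#############################...........
...........#####################################...........
...........#####################################...........
...........#####################################...........
...........#####################################...........
...........#####################################...........
...........#####################################...........
...........................................................
...........................................................
...........................................................
...........................................................
...........................................................
```

```bash
python3 - <<'E'
from m import *
w=pickle.load(open("w2.pkl","rb"));P=np.array(w["pixels"])
e=np.array([601.63,100.7,188.75])
print("col top view x 300..330 rows 235-300 gray:",P[240:254,318].sum(1).tolist())
print("line rows",[(r,int(P[r,316].sum())) for r in range(392,412)])
print("line-top offset",(onz(w,316,401.5,e[2]+54.6)-e).round(1))
rows=[246,247]
print("lower edge",(onz(w,318,246.5,e[2]-55.4)-e).round(1), "edges x",[ (x,P[252,x].tolist()) for x in list(range(289,297))+list(range(338,346))])
E
```

```text
col top view x 300..330 rows 235-300 gray: [539, 544, 547, 553, 552, 526, 476, 453, 455, 462, 457, 462, 459, 458]
line rows [(392, 464), (393, 464), (394, 467), (395, 510), (396, 170), (397, 80), (398, 94), (399, 110), (400, 105), (401, 93), (402, 95), (403, 103), (404, 95), (405, 92), (406, 58), (407, 347), (408, 463), (409, 467), (410, 457), (411, 453)]
line-top offset [-0.9 -0.8 54.6]
lower edge [  1.   11.7 -55.4] edges x [(289, [230, 197, 149]), (290, [231, 200, 151]), (291, [229, 198, 148]), (292, [229, 196, 146]), (293, [206, 168, 125]), (294, [164, 133, 87]), (295, [184, 152, 90]), (296, [196, 162, 99]), (338, [187, 156, 94]), (339, [174, 144, 90]), (340, [202, 166, 120]), (341, [226, 190, 145]), (342, [224, 188, 142]), (343, [223, 187, 141]), (344, [222, 186, 140]), (345, [221, 185, 139])]
```

```bash
python3 - <<'E'
from m import *
s=read_state();e=s["eef_pos"];print(e,mv(e,1.503,[605,182.3,122],1.503))
E
```

```text
[601.62654327 100.95210096 188.80040927] {'dx': np.float64(8.14), 'dy': np.float64(-0.21), 'dz': np.float64(6.68), 'az': -0.0}
```

>>> send_rows([
  {"ax": 0,"ay": 0,"az": 0,"dx": 2,"dy": -0.05,"dz": 0.5,"hand": 1},
  {"ax": 0,"ay": 0,"az": 0,"dx": 4.5,"dy": -0.1,"dz": 1,"hand": 1},
  {"ax": 0,"ay": 0,"az": 0,"dx": 7,"dy": -0.2,"dz": 2,"hand": 1},
  {"ax": 0,"ay": 0,"az": 0,"dx": 8.15,"dy": -0.2,"dz": 3,"hand": 1},
  {"ax": 0,"ay": 0,"az": 0,"dx": 8.15,"dy": -0.2,"dz": 4.5,"hand": 1},
  {"ax": 0,"ay": 0,"az": 0,"dx": 8.15,"dy": -0.2,"dz": 5.5,"hand": 1},
  {"ax": 0,"ay": 0,"az": 0,"dx": 8.15,"dy": -0.2,"dz": 6.2,"hand": 1},
  {"ax": 0,"ay": 0,"az": 0,"dx": 8.15,"dy": -0.2,"dz": 6.5,"hand": 1},
  {"ax": 0,"ay": 0,"az": 0,"dx": 8.15,"dy": -0.2,"dz": 6.5,"hand": 1},
  {"ax": 0,"ay": 0,"az": 0,"dx": 8.15,"dy": -0.2,"dz": 6.5,"hand": 1},
])

```text
clock: 6.7
eef_pos: [605.3, 183.9, 124.1]
tool_rot: [3.141, -0.0, 1.505]
force: [0.2, 1.0, -3.3]
width: 25.4
gripper_force: 60.0
```

>>> send_rows([
  {"ax": 0,"ay": 0,"az": 0,"dx": 0,"dy": 0,"dz": 0,"hand": 1},
  {"ax": 0,"ay": 0,"az": 0,"dx": 0,"dy": 0,"dz": 0,"hand": 1},
  {"ax": 0,"ay": 0,"az": 0,"dx": 0,"dy": 0,"dz": 0,"hand": 1},
])

```text
clock: 7.0
eef_pos: [605.0, 184.4, 124.1]
tool_rot: [3.141, -0.0, 1.506]
force: [-0.7, -0.2, -3.1]
width: 25.3
gripper_force: 60.0
```

```bash
python3 - <<'E'
from h import *
import pickle
im=get_image("wrist");s=read_state();print({k:np.round(s[k],3) for k in("clock","eef_pos","tool_rot","force","torque","qpos")})
pickle.dump(im,open("w3.pkl","wb"));save(im,"w3.png")
print(mv(s["eef_pos"],1.503,[605,182.3,114],1.503))
E
```

```text
{'clock': np.float64(7.05), 'eef_pos': array([604.927, 184.373, 123.984]), 'tool_rot': array([ 3.141, -0.   ,  1.506]), 'force': array([-0.261,  0.403, -2.967]), 'torque': array([-0.019, -0.007,  0.013]), 'qpos': array([-0.203,  0.736, -0.229,  1.662,  0.221,  0.769, -0.599])}
{'dx': np.float64(-0.21), 'dy': np.float64(0.02), 'dz': np.float64(1.0), 'az': -0.0}
```

View pics/w3.png

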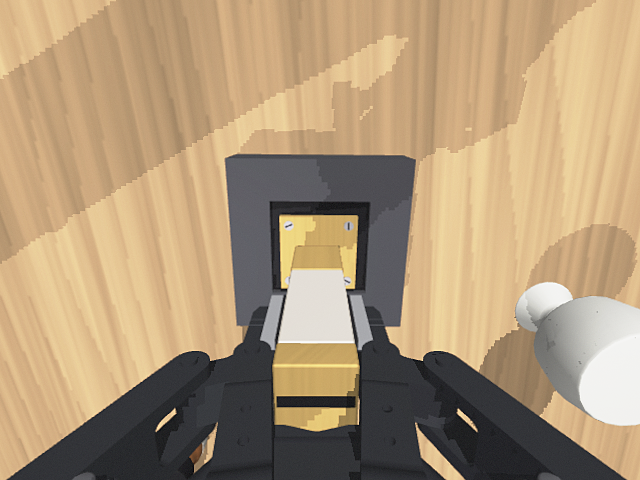

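The column's lower brass band (295–341, 247) hangs over the plate (279–358, 213–289), just short of the slot in height, and it's clear of everything. Next I correct by 2 mm and feel downward.

>>> send_rows([
  {"ax": 0,"ay": 0,"az": 0.003,"dx": -0.2,"dy": 0,"dz": 0.2,"hand": 1},
  {"ax": 0,"ay": 0,"az": 0.003,"dx": -0.2,"dy": 0,"dz": 0.4,"hand": 1},
  {"ax": 0,"ay": 0,"az": 0.003,"dx": -0.2,"dy": 0,"dz": 0.6,"hand": 1},
  {"ax": 0,"ay": 0,"az": 0.003,"dx": -0.2,"dy": 0,"dz": 0.8,"hand": 1},
  {"ax": 0,"ay": 0,"az": 0.003,"dx": -0.2,"dy": 0,"dz": 0.9,"hand": 1},
  {"ax": 0,"ay": 0,"az": 0.003,"dx": -0.2,"dy": 0,"dz": 0.9,"hand": 1},
  {"ax": 0,"ay": 0,"az": 0.003,"dx": -0.2,"dy": 0,"dz": 0.9,"hand": 1},
])

```text
clock: 7.75
eef_pos: [604.7, 182.4, 114.7]
tool_rot: [3.142, -0.0, 1.503]
force: [0.0, 0.2, -3.3]
width: 25.0
gripper_force: 60.0
```

>>> send_rows([
  {"ax": 0,"ay": 0,"az": 0,"dx": 0,"dy": 0,"dz": 0.05,"hand": 1},
  {"ax": 0,"ay": 0,"az": 0,"dx": 0,"dy": 0,"dz": 0.1,"hand": 1},
  {"ax": 0,"ay": 0,"az": 0,"dx": 0,"dy": 0,"dz": 0.15,"hand": 1},
  {"ax": 0,"ay": 0,"az": 0,"dx": 0,"dy": 0,"dz": 0.2,"hand": 1},
  {"ax": 0,"ay": 0,"az": 0,"dx": 0,"dy": 0,"dz": 0.2,"hand": 1},
])

```text
clock: 8.25
eef_pos: [604.6, 182.3, 112.6]
tool_rot: [-3.141, 0.0, 1.503]
force: [0.1, -0.4, -2.5]
width: 25.4
gripper_force: 60.0
```

>>> send_rows([
  {"ax": 0,"ay": 0,"az": 0,"dx": 0,"dy": 0,"dz": 0.05,"hand": 1},
  {"ax": 0,"ay": 0,"az": 0,"dx": 0,"dy": 0,"dz": 0.1,"hand": 1},
  {"ax": 0,"ay": 0,"az": 0,"dx": 0,"dy": 0,"dz": 0.15,"hand": 1},
  {"ax": 0,"ay": 0,"az": 0,"dx": 0,"dy": 0,"dz": 0.15,"hand": 1},
])

```text
clock: 8.65
eef_pos: [604.6, 182.3, 111.1]
tool_rot: [-3.141, 0.0, 1.503]
force: [-0.5, 0.8, -3.4]
width: 25.4
gripper_force: 60.0
```

```bash
python3 -c "
from h import *
s=read_state();print(s['eef_pos'],s['force'],s['torque'])"
```

```text
[604.63230026 182.26117444 111.11850348] [-0.49638612  0.83358071 -3.44126019] [ 0.02769376  0.00187066 -0.03861915]
```

>>> send_rows([
  {"ax": 0,"ay": 0,"az": 0,"dx": 0,"dy": 0,"dz": 0.05,"hand": 1},
  {"ax": 0,"ay": 0,"az": 0,"dx": 0,"dy": 0,"dz": 0.1,"hand": 1},
  {"ax": 0,"ay": 0,"az": 0,"dx": 0,"dy": 0,"dz": 0.15,"hand": 1},
  {"ax": 0,"ay": 0,"az": 0,"dx": 0,"dy": 0,"dz": 0.15,"hand": 1},
])

```text
clock: 9.05
eef_pos: [604.6, 182.3, 109.6]
tool_rot: [-3.141, 0.0, 1.503]
force: [0.5, 0.1, -2.7]
width: 25.6
gripper_force: 60.0
```

>>> send_rows([
  {"ax": 0,"ay": 0,"az": 0,"dx": 0,"dy": 0,"dz": 0.05,"hand": 1},
  {"ax": 0,"ay": 0,"az": 0,"dx": 0,"dy": 0,"dz": 0.1,"hand": 1},
  {"ax": 0,"ay": 0,"az": 0,"dx": 0,"dy": 0,"dz": 0.1,"hand": 1},
])

```text
clock: 9.35
eef_pos: [604.7, 182.3, 108.6]
tool_rot: [-3.141, 0.0, 1.503]
force: [-0.8, -0.0, -3.0]
width: 25.1
gripper_force: 60.0
```

>>> send_rows([
  {"ax": 0,"ay": 0,"az": 0,"dx": 0,"dy": 0,"dz": 0.1,"hand": 1},
  {"ax": 0,"ay": 0,"az": 0,"dx": 0,"dy": 0,"dz": 0.2,"hand": 1},
  {"ax": 0,"ay": 0,"az": 0,"dx": 0,"dy": 0,"dz": 0.3,"hand": 1},
  {"ax": 0,"ay": 0,"az": 0,"dx": 0,"dy": 0,"dz": 0.3,"hand": 1},
])

```text
clock: 9.75
eef_pos: [604.8, 182.3, 105.8]
tool_rot: [3.141, -0.0, 1.503]
force: [0.2, -0.3, -0.8]
width: 25.2
gripper_force: 60.4
```

>>> send_rows([
  {"ax": 0,"ay": 0,"az": 0,"dx": 0,"dy": 0,"dz": 0.1,"hand": 1},
  {"ax": 0,"ay": 0,"az": 0,"dx": 0,"dy": 0,"dz": 0.2,"hand": 1},
  {"ax": 0,"ay": 0,"az": 0,"dx": 0,"dy": 0,"dz": 0.2,"hand": 1},
])

```text
clock: 10.05
eef_pos: [604.8, 182.3, 103.9]
tool_rot: [3.141, -0.0, 1.503]
force: [-0.7, -0.8, 2.6]
width: 25.5
gripper_force: 60.7
```

>>> send_rows([
  {"ax": 0,"ay": 0,"az": 0,"dx": 0,"dy": 0,"dz": 0.1,"hand": 1},
  {"ax": 0,"ay": 0,"az": 0,"dx": 0,"dy": 0,"dz": 0.2,"hand": 1},
  {"ax": 0,"ay": 0,"az": 0,"dx": 0,"dy": 0,"dz": 0.3,"hand": 1},
  {"ax": 0,"ay": 0,"az": 0,"dx": 0,"dy": 0,"dz": 0.4,"hand": 1},
  {"ax": 0,"ay": 0,"az": 0,"dx": 0,"dy": 0,"dz": 0.4,"hand": 1},
])

```text
clock: 10.55
eef_pos: [604.8, 182.4, 100.1]
tool_rot: [3.141, -0.0, 1.503]
force: [-2.0, -1.0, 5.5]
width: 25.5
gripper_force: 61.2
```

>>> send_rows([
  {"ax": 0,"ay": 0,"az": 0,"dx": 0,"dy": 0,"dz": 0.1,"hand": 1},
  {"ax": 0,"ay": 0,"az": 0,"dx": 0,"dy": 0,"dz": 0.2,"hand": 1},
  {"ax": 0,"ay": 0,"az": 0,"dx": 0,"dy": 0,"dz": 0.3,"hand": 1},
  {"ax": 0,"ay": 0,"az": 0,"dx": 0,"dy": 0,"dz": 0.3,"hand": 1},
])

```text
clock: 10.95
eef_pos: [604.9, 182.4, 97.6]
tool_rot: [3.141, -0.0, 1.503]
force: [-2.1, -1.2, 9.0]
width: 25.4
gripper_force: 61.6
```

```bash
python3 -c "
from h import *
s=read_state();print(s['eef_pos'],s['force'],s['torque'])"
```

```text
[604.90387052 182.42120618  97.59523778] [-2.10418394 -1.19429929  8.98288134] [-0.25461639  0.68849633  0.05701313]
```

>>> send_rows([
  {"ax": 0,"ay": 0,"az": 0,"dx": -0.02,"dy": -0.05,"dz": 0.1,"hand": 1},
  {"ax": 0,"ay": 0,"az": 0,"dx": -0.03,"dy": -0.07,"dz": 0.2,"hand": 1},
  {"ax": 0,"ay": 0,"az": 0,"dx": -0.03,"dy": -0.07,"dz": 0.28,"hand": 1},
  {"ax": 0,"ay": 0,"az": 0,"dx": -0.03,"dy": -0.07,"dz": 0.3,"hand": 1},
  {"ax": 0,"ay": 0,"az": 0,"dx": -0.03,"dy": -0.07,"dz": 0.3,"hand": 1},
])

```text
clock: 11.45
eef_pos: [604.8, 182.4, 95.3]
tool_rot: [3.14, -0.001, 1.503]
force: [-3.0, -1.8, 12.2]
width: 25.1
gripper_force: 61.8
```

```bash
python3 -c "
from h import *
s=read_state();print(s['eef_pos'],s['force'],s['torque'])"
```

```text
[604.7740385  182.39813951  95.25219822] [-3.02999678 -1.78539558 12.22324871] [-0.35589519  0.66868255  0.03413704]
```

>>> send_rows([
  {"ax": 0,"ay": 0,"az": 0,"dx": -0.03,"dy": -0.05,"dz": 0,"hand": 1},
  {"ax": 0,"ay": 0,"az": 0,"dx": -0.06,"dy": -0.1,"dz": 0,"hand": 1},
  {"ax": 0,"ay": 0,"az": 0,"dx": -0.06,"dy": -0.1,"dz": 0,"hand": 1},
])

```text
clock: 11.75
eef_pos: [604.5, 182.2, 95.6]
tool_rot: [3.138, -0.002, 1.503]
force: [-1.0, -1.0, 11.5]
width: 25.4
gripper_force: 61.7
```

```bash
python3 -c "
from h import *
s=read_state();print(s['eef_pos'],s['force'],s['torque'])"
```

```text
[604.54497274 182.2446426   95.563955  ] [-0.99066253 -0.9634413  11.50755456] [-0.16678574  0.36745627 -0.02529214]
```

>>> send_rows([
  {"ax": 0,"ay": 0,"az": 0.05,"dx": -0.02,"dy": -0.03,"dz": 0.04,"hand": 1},
  {"ax": 0,"ay": 0,"az": 0.1,"dx": -0.02,"dy": -0.03,"dz": 0.04,"hand": 1},
  {"ax": 0,"ay": 0,"az": 0.15,"dx": -0.02,"dy": -0.03,"dz": 0.04,"hand": 1},
  {"ax": 0,"ay": 0,"az": 0.2,"dx": -0.02,"dy": -0.03,"dz": 0.04,"hand": 1},
  {"ax": 0,"ay": 0,"az": 0.2,"dx": -0.02,"dy": -0.03,"dz": 0.04,"hand": 1},
])

```text
clock: 12.25
eef_pos: [604.8, 182.5, 95.4]
tool_rot: [3.137, -0.003, 1.302]
force: [-1.1, -0.1, 11.6]
width: 25.4
gripper_force: 61.7
```

```bash
python3 -c "
from h import *
s=read_state();print(s['eef_pos'],s['tool_rot'],s['force'],s['torque'],s['qpos'].round(2))"
```

```text
[604.76404348 182.46314106  95.3743399 ] [ 3.13717875e+00 -3.11639141e-03  1.30203089e+00] [-1.12159579 -0.10664894 11.61714087] [0.0104613  0.20263787 0.05031756] [-0.24  0.77 -0.16  1.69  0.18  0.7  -0.76]
```

Turning freely, with little side force or torque. I continue in steps.

>>> send_rows([
  {"ax": 0,"ay": 0,"az": 0.06,"dx": 0,"dy": 0,"dz": 0,"hand": 1},
  {"ax": 0,"ay": 0,"az": 0.12,"dx": 0,"dy": 0,"dz": 0,"hand": 1},
  {"ax": 0,"ay": 0,"az": 0.19,"dx": 0,"dy": 0,"dz": 0,"hand": 1},
  {"ax": 0,"ay": 0,"az": 0.26,"dx": 0,"dy": 0,"dz": 0,"hand": 1},
  {"ax": 0,"ay": 0,"az": 0.33,"dx": 0,"dy": 0,"dz": 0,"hand": 1},
  {"ax": 0,"ay": 0,"az": 0.4,"dx": 0,"dy": 0,"dz": 0,"hand": 1},
  {"ax": 0,"ay": 0,"az": 0.4,"dx": 0,"dy": 0,"dz": 0,"hand": 1},
])

```text
clock: 12.95
eef_pos: [605.2, 182.7, 95.5]
tool_rot: [3.138, -0.005, 0.902]
force: [-0.3, 1.3, 11.7]
width: 25.4
gripper_force: 61.8
```

>>> send_rows([
  {"ax": 0,"ay": 0,"az": 0.06,"dx": 0,"dy": 0,"dz": 0,"hand": 1},
  {"ax": 0,"ay": 0,"az": 0.12,"dx": 0,"dy": 0,"dz": 0,"hand": 1},
  {"ax": 0,"ay": 0,"az": 0.19,"dx": 0,"dy": 0,"dz": 0,"hand": 1},
  {"ax": 0,"ay": 0,"az": 0.26,"dx": 0,"dy": 0,"dz": 0,"hand": 1},
  {"ax": 0,"ay": 0,"az": 0.33,"dx": 0,"dy": 0,"dz": 0,"hand": 1},
  {"ax": 0,"ay": 0,"az": 0.4,"dx": 0,"dy": 0,"dz": 0,"hand": 1},
  {"ax": 0,"ay": 0,"az": 0.4,"dx": 0,"dy": 0,"dz": 0,"hand": 1},
])

```text
clock: 13.65
eef_pos: [605.5, 182.6, 95.5]
tool_rot: [3.14, -0.007, 0.502]
force: [0.8, -0.1, 11.7]
width: 25.4
gripper_force: 61.8
```

```bash
python3 -c "
from h import *
s=read_state();print(s['eef_pos'],s['tool_rot'],s['force'],s['torque'],s['qpos'].round(2))"
```

```text
[605.49356179 182.6294369   95.53442035] [ 3.14032244 -0.00683241  0.50175097] [ 0.80731732 -0.14597417 11.68510933] [ 0.11623798 -0.07315288  0.04410286] [-0.37  0.76  0.06  1.69 -0.07  0.68 -1.35]
```

>>> send_rows([
  {"ax": 0,"ay": 0,"az": 0.06,"dx": 0,"dy": 0,"dz": 0,"hand": 1},
  {"ax": 0,"ay": 0,"az": 0.13,"dx": 0,"dy": 0,"dz": 0,"hand": 1},
  {"ax": 0,"ay": 0,"az": 0.2,"dx": 0,"dy": 0,"dz": 0,"hand": 1},
  {"ax": 0,"ay": 0,"az": 0.27,"dx": 0,"dy": 0,"dz": 0,"hand": 1},
  {"ax": 0,"ay": 0,"az": 0.34,"dx": 0,"dy": 0,"dz": 0,"hand": 1},
  {"ax": 0,"ay": 0,"az": 0.4,"dx": 0,"dy": 0,"dz": 0,"hand": 1},
  {"ax": 0,"ay": 0,"az": 0.46,"dx": 0,"dy": 0,"dz": 0,"hand": 1},
  {"ax": 0,"ay": 0,"az": 0.52,"dx": 0,"dy": 0,"dz": 0,"hand": 1},
  {"ax": 0,"ay": 0,"az": 0.57,"dx": 0,"dy": 0,"dz": 0,"hand": 1},
  {"ax": 0,"ay": 0,"az": 0.57,"dx": 0,"dy": 0,"dz": 0,"hand": 1},
])

```text
clock: 14.65
eef_pos: [605.7, 182.5, 95.6]
tool_rot: [-3.139, -0.007, -0.068]
force: [-0.0, -0.1, 12.3]
width: 25.1
gripper_force: 61.7
```

```bash
python3 -c "
from h import *
s=read_state();print(s['eef_pos'],s['tool_rot'],s['force'],s['torque'],s['qpos'].round(2))"
```

```text
[605.74286383 182.45251468  95.55774679] [-3.1391852  -0.00690361 -0.06769552] [-2.09319852e-04 -1.14303203e-01  1.23415142e+01] [ 0.12611312 -0.14134773 -0.00316042] [-0.47  0.78  0.22  1.69 -0.24  0.69 -1.77]
```

>>> send_rows([
  {"ax": 0,"ay": 0,"az": 0,"dx": 0,"dy": 0,"dz": -0.08,"hand": 1},
  {"ax": 0,"ay": 0,"az": 0,"dx": 0,"dy": 0,"dz": -0.16,"hand": 1},
  {"ax": 0,"ay": 0,"az": 0,"dx": 0,"dy": 0,"dz": -0.24,"hand": 1},
  {"ax": 0,"ay": 0,"az": 0,"dx": 0,"dy": 0,"dz": -0.32,"hand": 1},
  {"ax": 0,"ay": 0,"az": 0,"dx": 0,"dy": 0,"dz": -0.36,"hand": 1},
  {"ax": 0,"ay": 0,"az": 0,"dx": 0,"dy": 0,"dz": -0.36,"hand": 1},
])

```text
clock: 15.25
eef_pos: [605.6, 182.4, 98.7]
tool_rot: [-3.139, -0.007, -0.067]
force: [0.5, 0.5, 8.4]
width: 25.1
gripper_force: 61.4
```

```bash
python3 -c "
from h import *
s=read_state();print(s['eef_pos'],s['tool_rot'],s['force'],s['torque'],s['qpos'].round(2))"
```

```text
[605.64568077 182.43873839  98.68428333] [-3.13907702 -0.00661591 -0.06682499] [0.50055854 0.50100312 8.44799576] [ 0.19634562 -0.38581816  0.01011198] [-0.47  0.77  0.22  1.69 -0.24  0.7  -1.77]
```

>>> send_rows([
  {"ax": 0,"ay": 0,"az": 0,"dx": 0,"dy": 0,"dz": -0.05,"hand": 1},
  {"ax": 0,"ay": 0,"az": 0,"dx": 0,"dy": 0,"dz": -0.1,"hand": 1},
  {"ax": 0,"ay": 0,"az": 0,"dx": 0,"dy": 0,"dz": -0.14,"hand": 1},
  {"ax": 0,"ay": 0,"az": 0,"dx": 0,"dy": 0,"dz": -0.14,"hand": 1},
])

```text
clock: 15.65
eef_pos: [605.5, 182.4, 99.8]
tool_rot: [-3.139, -0.006, -0.067]
force: [0.6, 1.3, 6.8]
width: 25.4
gripper_force: 61.0
```

```bash
python3 -c "
from h import *
s=read_state();print(s['eef_pos'],s['tool_rot'],s['force'],s['torque'],s['qpos'].round(2))"
```

```text
[605.54809386 182.41250801  99.75247966] [-3.13923387 -0.00641075 -0.06677001] [0.61045726 1.25863875 6.80155811] [ 0.25142968 -0.53028787  0.0424651 ] [-0.47  0.77  0.22  1.69 -0.24  0.7  -1.77]
```

>>> send_rows([
  {"ax": 0,"ay": 0,"az": 0,"dx": 0,"dy": 0,"dz": -0.05,"hand": 1},
  {"ax": 0,"ay": 0,"az": 0,"dx": 0,"dy": 0,"dz": -0.08,"hand": 1},
  {"ax": 0,"ay": 0,"az": 0,"dx": 0,"dy": 0,"dz": -0.08,"hand": 1},
])

```text
clock: 15.95
eef_pos: [605.2, 182.4, 99.8]
tool_rot: [-3.14, -0.006, -0.067]
force: [4.9, 2.2, 2.9]
width: 25.5
gripper_force: 60.6
```

```bash
python3 -c "
from h import *
s=read_state();print(s['eef_pos'],s['tool_rot'],s['force'],s['torque'],s['qpos'].round(2))"
```

```text
[605.19735696 182.36800806  99.84505479] [-3.13953053 -0.00552829 -0.06689527] [4.92553583 2.16752255 2.92564228] [ 0.65627623 -1.50637254 -0.01267625] [-0.47  0.77  0.22  1.69 -0.24  0.7  -1.77]
```

>>> send_rows([
  {"ax": 0,"ay": 0,"az": 0,"dx": 0,"dy": 0,"dz": 0,"hand": 0.6},
  {"ax": 0,"ay": 0,"az": 0,"dx": 0,"dy": 0,"dz": 0,"hand": 0.5},
  {"ax": 0,"ay": 0,"az": 0,"dx": 0,"dy": 0,"dz": 0,"hand": 0.3},
  {"ax": 0,"ay": 0,"az": 0,"dx": 0,"dy": 0,"dz": 0,"hand": 0.3},
  {"ax": 0,"ay": 0,"az": 0,"dx": 0,"dy": 0,"dz": 0,"hand": 0.3},
  {"ax": 0,"ay": 0,"az": 0,"dx": 0,"dy": 0,"dz": 0,"hand": 0.3},
])

```text
clock: 16.55
eef_pos: [602.4, 181.2, 99.0]
tool_rot: [3.141, 0.0, -0.067]
force: [0.9, 0.1, 0.4]
width: 59.5
gripper_force: 0.0
```

>>> send_rows([
  {"ax": 0,"ay": 0,"az": 0,"dx": 0,"dy": 0,"dz": -1,"hand": 0.3},
  {"ax": 0,"ay": 0,"az": 0,"dx": 0,"dy": 0,"dz": -3,"hand": 0.3},
  {"ax": 0,"ay": 0,"az": 0,"dx": 0,"dy": 0,"dz": -5,"hand": 0.3},
  {"ax": 0,"ay": 0,"az": 0,"dx": 0,"dy": 0,"dz": -7.5,"hand": 0.3},
  {"ax": 0,"ay": 0,"az": 0,"dx": 0,"dy": 0,"dz": -10,"hand": 0.3},
  {"ax": 0,"ay": 0,"az": 0,"dx": 0,"dy": 0,"dz": -12,"hand": 0.3},
  {"ax": 0,"ay": 0,"az": 0,"dx": 0,"dy": 0,"dz": -13,"hand": 0.3},
  {"ax": 0,"ay": 0,"az": 0,"dx": 0,"dy": 0,"dz": -13,"hand": 0.3},
])

```text
clock: 17.35
eef_pos: [603.5, 181.5, 231.0]
tool_rot: [-3.14, -0.003, -0.067]
force: [0.5, -0.3, -0.5]
width: 60.0
gripper_force: 0.0
```

```bash
python3 - <<'E'
from h import *
w=get_image("wrist");s=get_image("scene");st=read_state();print(st["clock"],st["eef_pos"],st["force"])
a=np.array(w["pixels"])[:,:,::-1];b=cv2.resize(np.array(s["pixels"])[80:360,330:510,::-1],(308,480))
cv2.imwrite("pics/f.png",np.hstack([a[:,90:560],b]))
E
```

```text
17.45 [602.0808198  181.3210002  228.55859285] [ 0.25660747 -0.29764542 -0.5566398 ]
```

View pics/f.png

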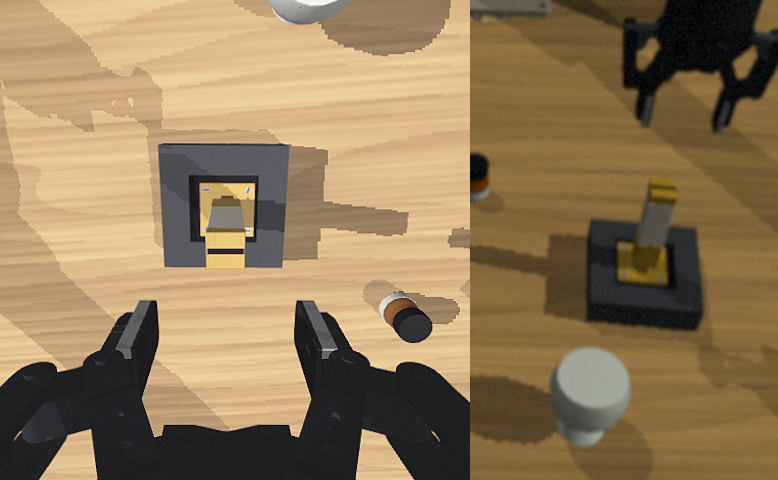

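The column stands upright in the base, with its top at (226,250) and its black line turned a quarter. The hand is clear, and the goblet and jar haven't moved.

```bash
python3 -c "
from cell import finish_job
print(finish_job())"
```

```text
the job is handed in; nothing more can be done
None
```

The lamp is together and handed in at about 17.5 s: the column stands upright and locked in the base, free of the hand, with no sign of forcing in the wrist readings; the last pictures show the ink jar and goblet in place, and the arm never went near the tape.

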